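# Hang the cactus planter over its drip tray

## Robot

A 6-joint arm with a two-finger parallel gripper is mounted at the origin on the work surface. World frame = base frame: x ahead of the robot, y to its left, z up, the work surface at z = 0. Lengths are in mm, angles in rad, forces in N, time in s.
With the tool pointing down it reaches from about 400 to 825 mm from the base axis. Payload 7 kg.
Tool frame: the origin (TCP) lies at the very end of the fingers, on their centre line; the grasp point (between the pads) lies 19 mm behind it; z points along the fingers, y is the line along which they close (so a half turn about z gives the same grasp; the last joint's range is limited). The gripper opens to 88 mm and grips with 3 to 60 N. Pads are 19 mm wide; open, the fingers measure 130 mm over their backs; the gripper's body (78 mm by 193 mm) begins 47 mm behind the grasp point.
Start: joints at [1.405, 0.359, 0.012, 0, -1.224, -0.288], TCP at [295.914, 606.655, 226.561] pointing down, gripper open.
Joint ranges: [-3.07, 3.07], [-1.43, 2.12], [-1.02, 1.25], [-3.03, 1.67], [-3.05, -0], [-3.03, 3.03]. Speed limits (rad/s): [2.39, 2.39, 3.01, 3.14, 3.14, 3.14].

## Interface

Orientations are given as a unit quaternion [x, y, z, w].
In Python, from plant import bot gives the robot as it stands. Calls block until the motion is done:
- bot.move_ptp(position, orientation): joint-space move of the TCP to a pose.
- bot.line_to(position, velocity=150, ori=None): straight line of the TCP; ori=None keeps the orientation; velocity is the mean speed in mm/s.
- bot.move_joints(angles): joint-space move.
- bot.move_gripper(opening, force=None): finger opening in mm; force is the grip in N (None keeps the last); returns when the fingers have stopped.
- bot.pause(seconds).
- bot.solve_ik(position, orientation): joint angles nearest the present ones, or None.
- bot.read_state(): the state.
- bot.camera(name): name is "side" or "top" or "wrist"; returns the picture (400x640x3 uint8, red, green, blue); there is no depth.
- bot.get_calibration(name): a dict with "fx", "fy", "cx", "cy" (pixels), "view" (4x4, takes a point from world to camera coordinates); the wrist camera has in their place "T_tool_cam" (4x4, takes a point from camera to tool coordinates, whose origin is the TCP and whose axes are the flange's). Camera axes: x right, y up, looking along -z (the intrinsics and any distortion apply to the point x, -y, -z); pixel columns grow to the right and rows downward; lengths in mm; the calibration is good to about 2 mm. A picture is of the moment at which its call begins: read the wrist's pose just before it. get_calibration takes no time and is no camera call.
A pose or a line that the arm cannot do raises bot.Unreachable and nothing moves.
- bot.close_job(): hands the job in; it is judged then, once.
The state is a dict: "t": time; "joint_pos": joint angles; "qvel": joint speeds; "tau": joint torques, N m; "tcp_pos": TCP position; "eef_rot": TCP orientation; "contact_force": force on the tool from outside, world axes, zero at the start; "moment": the same for the moment, N m; "width": finger opening in mm; "finger_force": force on a finger pad.
Only numpy, scipy, OpenCV 4.12 (cv2) and the standard library are available. Lean on these libraries where they do the work, as an engineer would, in place of code of your own. Each camera call takes 0.05 s, during which the arm holds its last target. There are 200 camera calls.

## Task

First put the long metal drip tray flat on the sideboard directly below the hook of the plant stand, lying crosswise to the hook arm. Then lift the cactus planter, hang it by its handle bar in the dip of the hook so that it hangs level above the tray, setting it down on the hook gently before letting go. Leave the vase, the books and the remote control where they are.

Things in the scene. Friction and masses are not known exactly. Their poses are not given: they have to be found in the camera images.
- stand: Fixed plant stand, dark steel: round foot (radius 55 mm), telescopic post (radius 10-14 mm), topped by a bent 10 mm rod, the hook, pointing along the stand's -x. Origin: centre of foot's underside. The rod runs level to 100 mm from the post axis, slopes down 12 mm to the dip at 120 mm, then up 22 mm to the free tip at 140 mm. Nothing stands above the hook. Its height is not reported.
- under_hook (a point): Point on the sideboard straight below the hook's dip; axes as the stand's. The rod's centre line in the dip lies 180 to 250 mm above it, unknown: find it by touch (closed fingertips from above on the level arm) or sight. The level arm's top side is 17 mm above that line's lowest point, the tip's top 27 mm above, the dip's underside 5 mm below.
- planter: White metal trough of cacti, 80 mm (x) by 150 mm (y), 70 mm high, 0.3-0.5 kg. Origin: centre of underside. Rigid handle of 10 mm round bar: uprights at y = -72 and 72 mm, joined by a straight bar along y at 133 mm height. Cacti reach 75 mm: 53 mm free below the bar. Both ends alike. Pinch the bar about 38 mm off its middle so that the fingers clear the hook.
- handle_mid (a point): Middle of the planter's handle bar, on the bar's centre line, 133 mm above the planter's underside. When hung, it is 13 mm above the rod's centre line in the dip.
- tray: Bare metal drip tray, open on top, 60 mm wide (x), 200 mm long (y), 20 mm high, walls 4 mm, 0.25 kg. Origin: centre of its underside. Both ends alike. The hook overhangs its place: grip it across its width near one end (about 85 mm from its centre) to keep the gripper beside the hook.
- vase: White ceramic vase, 88 mm across, 140 mm high; bystander. Origin: centre of its underside.
- books: Stack of three books, about 110 by 150 mm, 56 mm high; bystander. Origin: centre of its underside.
- remote: Black remote control, 42 by 150 mm, 18 mm high, lying near the robot; bystander. Origin: centre of its underside.

How it is judged:
By the outcome, as a careful person would: the job done as asked, in the order asked, and still so for the second after the job is handed in, with the robot touching nothing.
It also fails if it takes over 72 s, if anything falls off the work surface, if the arm or the gripper's body presses on something with over 40 N, if the wrist force passes 120 N, or if a joint passes its speed limit or range.

## Working session

There is one attempt and no reset: what is moved stays moved. The work goes in short steps, each a Python script; the robot and the scene stay as the last script left them, time stands still between calls to the robot, and variables do not carry over. Pictures are saved under pics/ and viewed, at most 10 in all, crops included, and the job is handed in when it is done.

```bash
mkdir -p pics; ls; python3 - <<'E'
from plant import bot
import cv2,json
for n in("top","side"):
    c=bot.get_calibration(n);print(n,c)
    cv2.imwrite(f"pics/{n}0.png",bot.camera(n)[:,:,::-1])
print(bot.get_calibration("wrist"));s=bot.read_state();print(s["t"],s["eef_rot"],s["contact_force"])
E
```

```text
pics
top {'fx': 447.3465490589136, 'fy': 447.3465490589136, 'cx': 317.5907629697372, 'cy': 205.61110156907347, 'view': array([[ 5.56903745e-03, -9.99983965e-01, -1.02755305e-03,
         1.24579425e+01],
       [ 9.95518172e-01,  5.44715051e-03,  9.44134408e-02,
        -5.56062555e+02],
       [-9.44063296e-02, -1.54873972e-03,  9.95532544e-01,
        -1.06210956e+03],
       [ 0.00000000e+00,  0.00000000e+00,  0.00000000e+00,
         1.00000000e+00]])}
side {'fx': 367.20090650028277, 'fy': 367.20090650028277, 'cx': 318.19159188610246, 'cy': 200.2794616567807, 'view': array([[-9.20854537e-01, -3.89376080e-01,  2.03270887e-02,
         5.25758182e+02],
       [ 2.83231951e-01, -6.32179407e-01,  7.21199597e-01,
        -2.60332812e+02],
       [-2.67967505e-01,  6.69877202e-01,  6.92429022e-01,
        -7.26896890e+02],
       [ 0.00000000e+00,  0.00000000e+00,  0.00000000e+00,
         1.00000000e+00]])}
{'fx': 288.16159626601393, 'fy': 288.16159626601393, 'cx': 317.2822260761521, 'cy': 197.81813280495226, 'T_tool_cam': array([[ 2.00887705e-05,  9.61485135e-01,  2.74856934e-01,
         7.37902946e+01],
       [ 9.99999953e-01,  6.48819371e-05, -3.00053509e-04,
        -1.21627366e-02],
       [-3.06330239e-04,  2.74856928e-01, -9.61485089e-01,
        -1.58858084e+02],
       [ 0.00000000e+00,  0.00000000e+00,  0.00000000e+00,
         1.00000000e+00]])}
0.1 [ 9.74354700e-01 -2.25016478e-01 -1.11111209e-04  7.00860360e-04] [ 0.0453659  -0.0638881  -1.30335403]
```

View pics/top0.png

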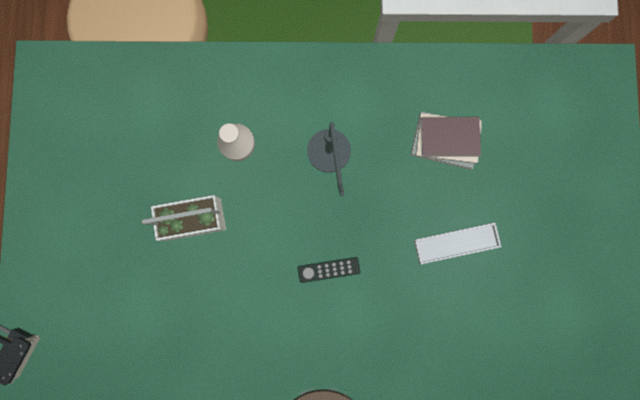

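View pics/side0.png

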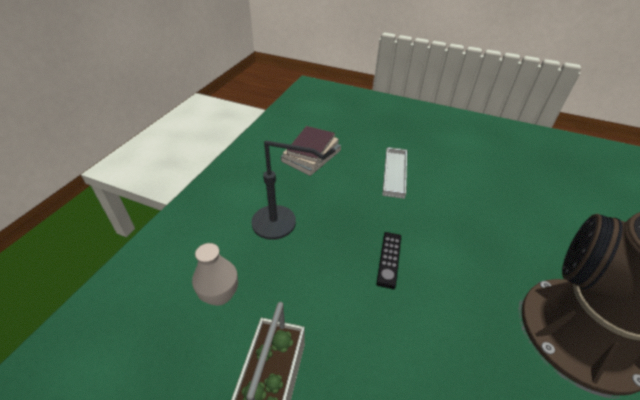

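The top view shows the planter at about (187,217), the stand foot at (329,151) with the hook running down to (341,193), the tray at (458,243) and the remote at (329,270). The side view shows the stand foot at (273,222) and the hook tip at (334,154). Next I'll enlarge these.

```bash
python3 - <<'E'
import cv2,numpy as np
t=cv2.imread("pics/top0.png");s=cv2.imread("pics/side0.png")
def crop(im,u,v,w=96,h=72,k=4):
    c=cv2.resize(im[v:v+h,u:u+w],None,fx=k,fy=k,interpolation=cv2.INTER_CUBIC)
    for i in range(0,w):
        if (u+i)%10==0: cv2.line(c,(i*k,0),(i*k,8),(0,255,255),1);cv2.putText(c,str(u+i),(i*k+2,16),0,.35,(0,255,255))
    for i in range(0,h):
        if (v+i)%10==0: cv2.line(c,(0,i*k),(8,i*k),(0,255,255),1);cv2.putText(c,str(v+i),(10,i*k+4),0,.35,(0,255,255))
    return c
a=np.vstack([np.hstack([crop(t,139,183),crop(t,285,120,96,80)[:288]]),np.hstack([crop(t,410,208),crop(s,246,134,96,72)])])
cv2.imwrite("pics/c1.png",a)
cv2.imwrite("pics/c2.png",np.hstack([crop(t,310,115,50,85,7),crop(s,250,130,95,110,4)[:440]] if 0 else [crop(t,310,115,50,84,7),cv2.copyMakeBorder(crop(s,248,132,96,110,4),0,148,0,0,0)]))
E
```

```text
(no output)
```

View pics/c1.png

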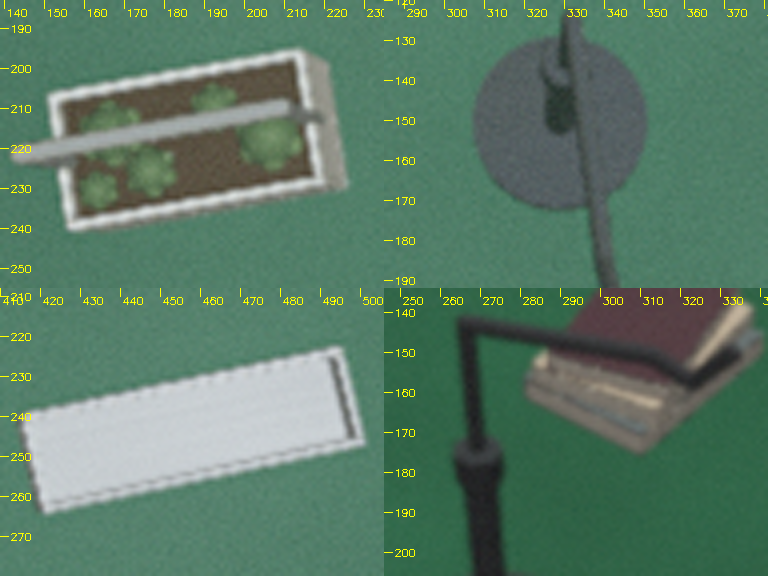

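View pics/c2.png

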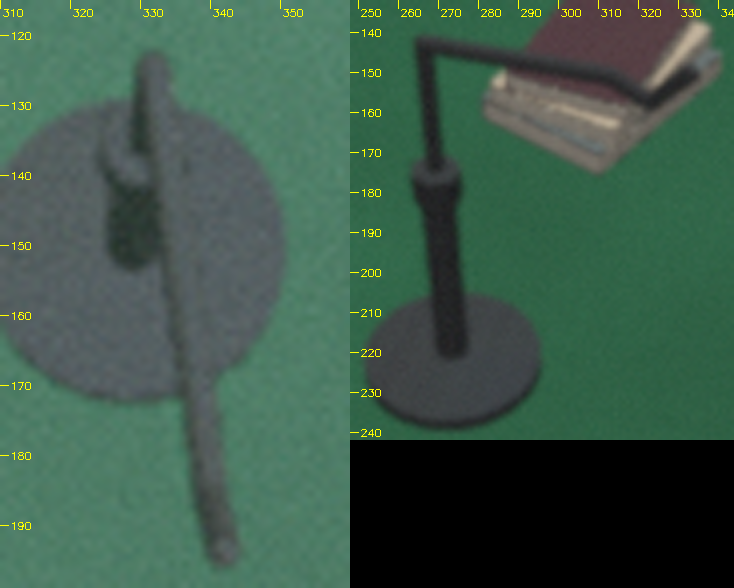

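The crops give these pixel positions:
- **Planter:** rim corners about (151,206), (214,195), (219,228) and (156,240). The bar runs from (142,221) to (211,209).
- **Tray:** corners about (415,238), (495,222), (501,246) and (420,264).
- **Stand, top view:** foot centre (329,151), rod corner (331,124), tip (341,194).
- **Stand, side view:** dip at (322,157).

Now I'll fit the poses to these.

```bash
cat > h.py <<'E'
from plant import bot
import numpy as np
from scipy.optimize import least_squares
from scipy.spatial.transform import Rotation as R
C={n:bot.get_calibration(n) for n in("top","side")}
def proj(n,P,V=None,c=None):
    c=c or C[n];V=c["view"] if V is None else V
    P=np.atleast_2d(P);q=P@V[:3,:3].T+V[:3,3]
    return np.c_[c["cx"]-c["fx"]*q[:,0]/q[:,2],c["cy"]+c["fy"]*q[:,1]/q[:,2]]
def W(x,y,a,P):
    P=np.array(P,float);c,s=np.cos(a),np.sin(a)
    return np.c_[x+c*P[:,0]-s*P[:,1],y+s*P[:,0]+c*P[:,1],P[:,2]]
def down(a): # tool z down, finger-closing axis y at world angle a
    return (R.from_euler("z",a-np.pi/2)*R.from_quat([1,0,0,0])).as_quat()
def wview(s):
    T=np.eye(4);T[:3,:3]=R.from_quat(s["eef_rot"]).as_matrix();T[:3,3]=s["tcp_pos"]
    return np.linalg.inv(T@bot.get_calibration("wrist")["T_tool_cam"])
E
python3 - <<'E'
from h import *
o=-.37
tr=np.array([[415.5,238.5],[495.75,222.75],[501,246.5],[420.75,264.25]])+o
pl=np.array([[151.5,206.75],[214.75,195.5],[219.75,228.5],[156.5,240.5],[142.25,221.75],[211.5,209.25]])+o
# corners: order back-left, back-right, front-right, front-left ; +y left
tray=[[30,100,20],[30,-100,20],[-30,-100,20],[-30,100,20]]
plan=[[40,75,70],[40,-75,70],[-40,-75,70],[-40,75,70],[0,77,133],[0,-77,133]]
for nm,uv,P,x0 in(("tray",tr,tray,[480,-300,0]),("pl",pl,plan,[520,300,0])):
    f=lambda p:(proj("top",W(*p,P))-uv).ravel()
    r=least_squares(f,x0);print(nm,r.x,np.abs(r.fun).round(1))
tu=np.array([[329,151],[331.2,123.7],[341.2,193.7]])
su=np.array([[273.4,221.5],[266,142.5],[314,150.5],[322.5,157]])
def f(p):
    h=p[3];a=proj("top",W(*p[:3],[[0,0,5],[0,0,h+12],[-141,0,h+22]]))-tu
    b=proj("side",W(*p[:3],[[0,0,5],[0,0,h+12],[-100,0,h+12],[-120,0,h]]))-su
    return np.r_[a,b].ravel()
r=least_squares(f,[650,-20,0,210],loss="soft_l1");print("stand",r.x,f(r.x).round(1),W(*r.x[:3],[[-120,0,r.x[3]]]))
E
```

```text
tray [ 4.68291664e+02 -3.25644835e+02  2.07720992e-01] [0.1 0.6 0.3 0.2 0.3 0.3 0.1 0.8]
pl [5.22857122e+02 3.23756587e+02 1.86347676e-01] [0.3 0.2 0.1 0.4 0.3 0.2 0.3 0.1 0.  0.2 0.3 0.1]
stand [ 6.97011520e+02 -1.10486300e+01  1.38781052e-01  2.30652576e+02] [-0.5 -0.5  0.1  0.8  0.2  0.3  0.1 -0.3  0.1 -0.3 -0.9 -0.   0.1  0. ] [[578.16527726 -27.64894869 230.65257582]]
```

```bash
python3 - <<'E'
from h import *
import cv2,json
def shot(n):
    s=bot.read_state();im=bot.camera("wrist");cv2.imwrite(f"pics/{n}.png",im[:,:,::-1]);np.save(f"pics/{n}.npy",wview(s));return s
bot.move_ptp([470,-28,310],down(.139)); s=shot("w1")
print(s["t"],s["tcp_pos"],s["joint_pos"])
a=.208;g=W(468.3,-325.6,a,[[0,-85,90]])[0]
q=bot.solve_ik(g,down(a));print(q)
bot.move_ptp(g,down(a));s=shot("w2");print(s["t"],s["tcp_pos"],s["joint_pos"])
E
```

```text
2.4583 [470.25111293 -27.38909536 309.7751932 ] [ 3.61138854e-01 -3.22995913e-02 -2.76879836e-01 -5.22802527e-05
 -1.32656637e+00 -2.21068512e-01]
[-0.39257432  0.40712689 -0.24999466  0.         -0.91367478  0.60057432]
4.125 [ 486.79515635 -408.23645648   90.90337609] [-3.91119729e-01  4.05965075e-01 -2.49491530e-01  9.90784315e-05
 -9.13889124e-01  6.00096259e-01]
```

```bash
python3 -c "
import cv2,numpy as np
a=cv2.imread('pics/w1.png');b=cv2.imread('pics/w2.png')
cv2.imwrite('pics/w12.png',np.vstack([a[:300],b[:300]]))"
```

```text
(no output)
```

View pics/w12.png

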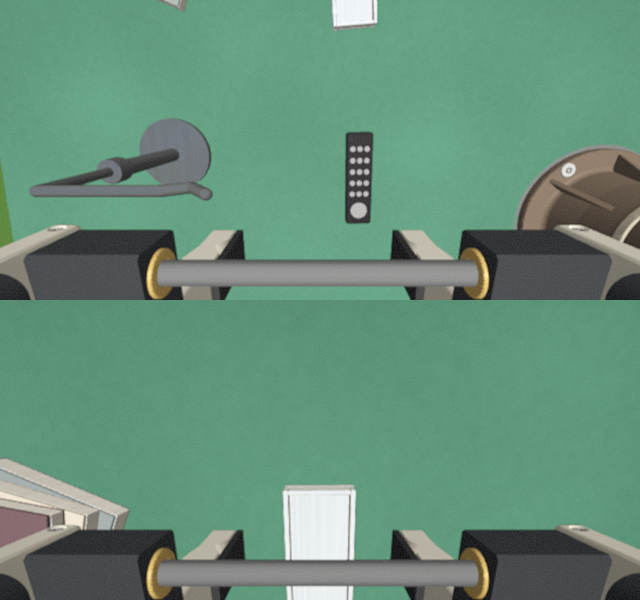

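The wrist shots show the hook from the rod corner at (33,191), bending at about (187,190), to the tip at (207,193), with the foot at (175,152). The tray's end runs from (284,187) to (355,187), centred between the fingers. I'll check these against the fit, grip the tray, and look at the side camera for the arm's shape.

```bash
python3 - <<'E'
from h import *
import cv2
wc=bot.get_calibration("wrist")
p=[697,-11,.1388,230.65];h=p[3]
V=np.load("pics/w1.npy");Q=[[0,0,5],[0,0,h+12],[-100,0,h+12],[-120,0,h],[-140,0,h+22]]
print(proj(0,W(*p[:3],Q),V,wc).round(1))
V2=np.load("pics/w2.npy");print(proj(0,W(468.3,-325.6,.208,[[30,-100,20],[-30,-100,20]]),V2,wc).round(1))
a=.208;g=W(468.3,-325.6,a,[[0,-85,4]])[0]
bot.line_to(g,120);bot.move_gripper(50,40);bot.pause(.1);s=bot.read_state();print(s["t"],s["tcp_pos"],s["width"],s["finger_force"],s["contact_force"])
cv2.imwrite("pics/s1.png",bot.camera("side")[:,:,::-1])
E
```

```text
[[175.5 153.5]
 [ 36.7 190.7]
 [160.2 190.8]
 [191.2 187.3]
 [205.  194.1]]
[[281.8 189.6]
 [354.7 189.7]]
5.7167 [ 485.93785911 -408.84769033    4.33777236] 59.99825716738636 40.023868661373854 [-0.77610502  1.20461881  4.05749544]
```

View pics/s1.png

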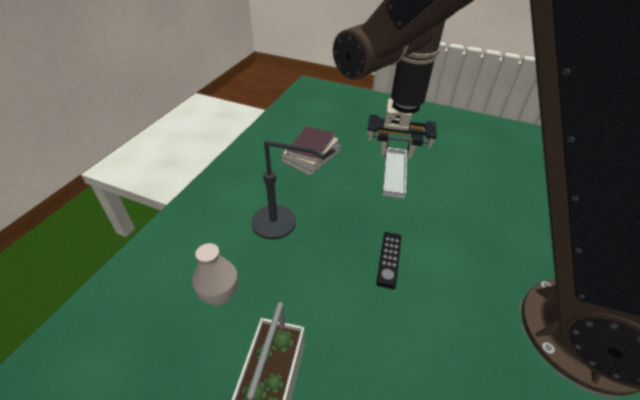

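The side view shows the gripper on the tray's far end, with the forearm joint at (352,52) to the left of the tool. I'll estimate its height, since it passes near the hook.

```bash
python3 - <<'E'
from h import *
t=np.array([486,-409,0.]);n=np.array([.381,.924,0])
for k in(0,60,100,150,192,240):print(k,[tuple(proj("side",t+n*k+[0,0,z])[0].round()) for z in(250,300,350,400,450)])
E
```

```text
0 [(np.float64(411.0), np.float64(79.0)), (np.float64(415.0), np.float64(60.0)), (np.float64(419.0), np.float64(40.0)), (np.float64(424.0), np.float64(18.0)), (np.float64(429.0), np.float64(-6.0))]
60 [(np.float64(397.0), np.float64(86.0)), (np.float64(401.0), np.float64(67.0)), (np.float64(405.0), np.float64(46.0)), (np.float64(409.0), np.float64(24.0)), (np.float64(413.0), np.float64(-1.0))]
100 [(np.float64(388.0), np.float64(91.0)), (np.float64(391.0), np.float64(72.0)), (np.float64(394.0), np.float64(51.0)), (np.float64(398.0), np.float64(28.0)), (np.float64(402.0), np.float64(3.0))]
150 [(np.float64(375.0), np.float64(98.0)), (np.float64(378.0), np.float64(78.0)), (np.float64(381.0), np.float64(57.0)), (np.float64(384.0), np.float64(33.0)), (np.float64(387.0), np.float64(8.0))]
192 [(np.float64(364.0), np.float64(104.0)), (np.float64(366.0), np.float64(84.0)), (np.float64(368.0), np.float64(62.0)), (np.float64(371.0), np.float64(38.0)), (np.float64(374.0), np.float64(12.0))]
240 [(np.float64(350.0), np.float64(111.0)), (np.float64(352.0), np.float64(91.0)), (np.float64(354.0), np.float64(69.0)), (np.float64(356.0), np.float64(44.0)), (np.float64(358.0), np.float64(18.0))]
```

```bash
python3 - <<'E'
from h import *
import cv2
s=bot.read_state();p=np.array(s["tcp_pos"]);z0=p[2]
bot.line_to(p+[0,0,14],60);s=bot.read_state();print("lift",s["contact_force"],s["moment"],s["width"])
a=.139;g=W(578.2,-27.6,a,[[0,-84,z0+14]])[0]
bot.line_to(g,130,ori=down(a))
bot.line_to([g[0],g[1],z0+3],40);bot.line_to([g[0],g[1],z0+.3],15)
s=bot.read_state();print(s["t"],s["tcp_pos"],s["contact_force"],s["width"])
bot.move_gripper(86,20);bot.pause(.1)
bot.line_to([g[0],g[1],100],120);bot.line_to([g[0],g[1],330],250)
s=bot.read_state();print(s["t"],s["contact_force"])
cv2.imwrite("pics/t2.png",bot.camera("top")[:,:,::-1])
a=.1863;k=W(522.9,323.8,a,[[0,38,230]])[0]
bot.move_ptp(W(500,150,a,[[0,0,330]])[0],down(a))
bot.move_ptp(k,down(a));s=bot.read_state();cv2.imwrite("pics/w3.png",bot.camera("wrist")[:,:,::-1]);np.save("pics/w3.npy",wview(s));print(s["t"],s["tcp_pos"])
im=cv2.imread("pics/t2.png")[150:260,280:400];a=cv2.resize(im,None,fx=3.5,fy=3.5)
b=cv2.resize(cv2.imread("pics/w3.png"),(340,212))
cv2.imwrite("pics/t2c.png",a)
E
```

```text
lift [-0.34333492  0.30541796 -2.10135338] [-0.10076744 -0.01109619  0.05316769] 59.48208206121506
9.4917 [ 589.99925394 -110.7033123     4.73647636] [-0.04901655  0.77847418 -1.75125907] 59.50060706826353
12.2833 [ 0.26282419 -0.73212516 -0.77221467]
14.3333 [516.44937917 360.25418854 230.8342011 ]
```

View pics/t2c.png

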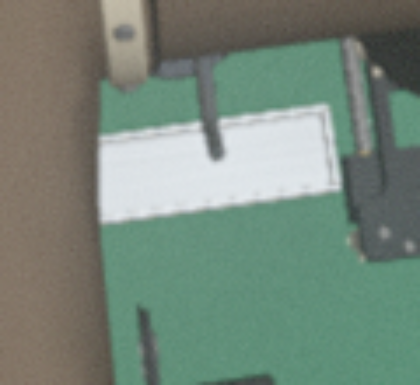

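View pics/w3.png

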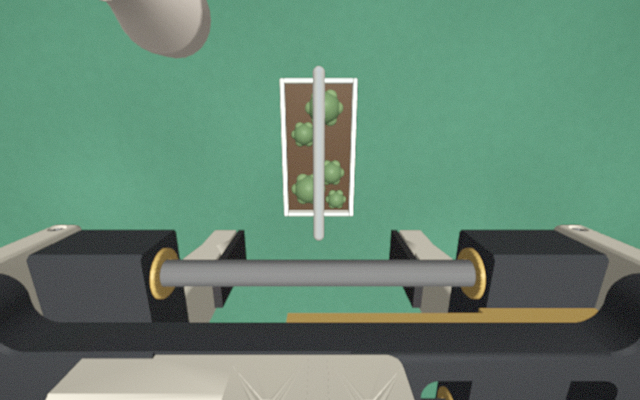

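The tray lies under the hook, crosswise, with its right corners at about (373.5,180) and (377.3,203). The planter bar runs from (319,68) to (319,238), parallel to the pads. Next I'll check both against predictions.

```bash
python3 - <<'E'
from h import *
wc=bot.get_calibration("wrist");V=np.load("pics/w3.npy")
print(proj(0,W(522.9,323.8,.1863,[[0,77,133],[0,-77,133],[40,75,70],[-40,75,70],[40,-75,70],[-40,-75,70]]),V,wc).round(1))
print(proj("top",W(578.2,-27.6,.139,[[30,-100,20],[-30,-100,20]])))
def f(p):return (proj(0,W(*p,[[0,77,133],[0,-77,133],[40,75,70],[-40,75,70],[40,-75,70],[-40,-75,70]]),V,wc)-[[319,239],[319,67],[284.5,214.5],[352.5,214.5],[281,80],[356,79.5]]).ravel()
r=least_squares(f,[522,323,.18]);print(r.x,r.fun.round(1))
E
```

```text
[[317.5 238.2]
 [317.4  64.5]
 [283.4 214.7]
 [351.6 214.7]
 [278.6  77.1]
 [356.3  77. ]]
[[373.82954257 179.54438404]
 [377.37902142 203.59408555]]
[5.21389231e+02 3.25074163e+02 1.87455122e-01] [-0.1  0.7 -0.2 -0.4  0.1  1.5  0.2  1.4 -1.2 -1.3  1.3 -0.9]
```

```bash
python3 - <<'E'
from h import *
import cv2
a=.187;g=W(521.6,324.8,a,[[0,38,114]])[0]
bot.move_gripper(50);bot.line_to([*g[:2],150],120,ori=down(a));s=bot.read_state();bot.line_to(g,60);s=bot.read_state();print(s["tcp_pos"],s["contact_force"])
bot.move_gripper(4,60);bot.pause(.1);s=bot.read_state();print(s["t"],s["width"],s["finger_force"],s["contact_force"],s["moment"])
bot.line_to(g+[0,0,30],40);bot.pause(.2)
s=bot.read_state();print(s["t"],s["contact_force"],s["moment"],s["width"])
cv2.imwrite("pics/w4.png",bot.camera("wrist")[:,:,::-1]);np.save("pics/w4.npy",wview(s))
cv2.imwrite("pics/s4.png",bot.camera("side")[:,:,::-1])
a=cv2.imread("pics/w4.png")[40:260,220:420];b=cv2.imread("pics/s4.png")[200:400,160:380]
cv2.imwrite("pics/ws4.png",np.hstack([cv2.resize(a,(400,440)),cv2.resize(b,(400,440))]))
E
```

```text
[514.7111631  362.23679785 114.05950627] [0.09144786 0.20311    0.70308749]
17.6083 7.8496607334517 59.99996602535248 [ 0.5161741   0.51887925 -0.10321552] [ 0.0410053  -0.41513617 -0.01173722]
18.7083 [ 0.38668821  0.07597912 -3.63333694] [ 0.21845788  0.04602077 -0.00418789] 8.024605708800996
```

View pics/ws4.png

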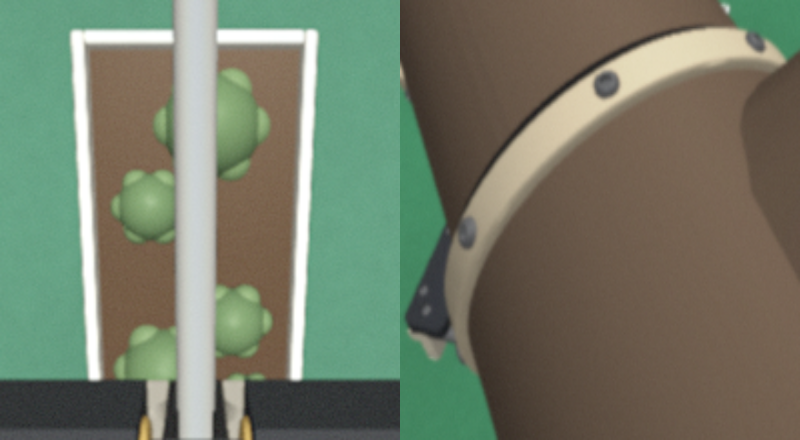

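The crop shows the planter held square to the pads. The far rim's outer corners are at about (256,55) and (378,55), and the left edge reaches u≈265.5 at row 230. I'll fit the tilt from these.

```bash
python3 - <<'E'
from h import *
wc=bot.get_calibration("wrist");V=np.load("pics/w4.npy")
T=np.array([514.7,362.2,163.])  # grasp pt, bar at z=163
def P(tilt,dy,pts):
    q=np.array(pts,float)-[0,38+dy,133]
    q=R.from_euler("x",tilt).apply(q)
    return R.from_euler("z",.187).apply(q)+T
for t in np.radians([-4,-2,0,2,4,6,8]):
    c=proj(0,P(t,0,[[40,-75,70],[-40,-75,70],[40,0,70],[40,75,70]]),V,wc)
    k=np.interp(230,c[2:,1],c[2:,0]) if 1 else 0
    print(np.degrees(t).round(),c[:2].round(1).tolist(),(c[0,0]+(230-c[0,1])*(c[3,0]-c[0,0])/(c[3,1]-c[0,1])).round(1))
s=bot.read_state();print(s["tcp_pos"])
E
```

```text
-4.0 [[250.5, 41.9], [382.0, 41.9]] 263.7
-2.0 [[252.1, 47.1], [380.4, 47.1]] 263.5
0.0 [[253.7, 52.2], [378.9, 52.2]] 263.5
2.0 [[255.1, 57.2], [377.4, 57.3]] 263.4
4.0 [[256.5, 62.3], [376.1, 62.3]] 263.3
6.0 [[257.9, 67.3], [374.8, 67.3]] 263.3
8.0 [[259.1, 72.3], [373.6, 72.3]] 263.3
[514.49748528 362.07844821 143.80721881]
```

The tilt is about 1–2°, so the grip holds. The handle is a closed frame, so the hook has to enter it along the hook axis: I'll carry the planter to a point in front of the tip, then slide it on.

```bash
python3 - <<'E'
from h import *
import cv2,sys
a=.139;z=255
s=bot.read_state();p=np.array(s["tcp_pos"])
bot.line_to([*p[:2],z],90)
w=lambda x,zz=z:W(578.2,-27.6,a,[[x,38,zz]])[0]
bot.line_to(w(-75),140,ori=down(a));bot.pause(.2)
s=bot.read_state();f0=np.array(s["contact_force"]);m0=np.array(s["moment"]);print(s["t"],s["tcp_pos"],f0,m0)
for x in(-45,-30,-15,0):
    bot.line_to(w(x),60);s=bot.read_state();d=np.array(s["contact_force"])-f0;print(x,d.round(2))
    if np.linalg.norm(d)>3: print("CONTACT");sys.exit()
bot.pause(.2);s=bot.read_state();d=np.array(s["contact_force"])-f0
print(s["t"],s["tcp_pos"],d)
np.save("pics/f0.npy",f0)
E
```

```text
23.1333 [ 4.98664721e+02 -1.59101581e-01  2.54968505e+02] [-0.65490776 -1.32460403 -3.99788024] [ 0.11289553 -0.00556227  0.01645079]
-45 [0.7  0.7  0.39]
-30 [-0.46  0.98  0.66]
-15 [ 0.5   1.38 -0.21]
0 [0.59 1.4  0.84]
25.1833 [572.7479198   10.00564682 255.00303863] [0.02994161 1.51554992 1.51924062]
```

```bash
python3 - <<'E'
from h import *
import cv2
g=W(578.2,-27.6,.139,[[0,38,0]])[0]
def F():
    r=[]
    for _ in range(4): bot.pause(.03);r.append(np.array(bot.read_state()["contact_force"]))
    return np.mean(r,0)
bot.line_to([*g[:2],238],40);f0=F();print(f0)
z=238
while z>216:
    z-=1;bot.line_to([*g[:2],z],15);f=F()
    if z<232:print(z,(f-f0).round(2),np.round(bot.read_state()["moment"],3))
    if np.linalg.norm(f-f0)>2.2:break
s=bot.read_state();print(s["t"],s["tcp_pos"],s["joint_pos"],s["width"])
w=bot.camera("wrist")[:,:,::-1];cv2.imwrite("pics/w5.png",w);np.save("pics/w5.npy",wview(s))
sd=bot.camera("side")[:,:,::-1];cv2.imwrite("pics/s5.png",sd)
cv2.imwrite("pics/ws5.png",np.hstack([cv2.resize(w[40:290,200:400],(440,550)),cv2.resize(sd[110:260,240:340],(360,550))]))
E
```

```text
[-0.10330818 -0.01163567 -3.71396422]
231 [ 0.1  -0.31  0.2 ] [ 0.226 -0.03   0.011]
230 [ 0.41 -0.15  0.2 ] [ 0.211  0.03  -0.036]
229 [-0.07 -0.21 -0.  ] [ 0.189 -0.015  0.015]
228 [ 0.14  0.11 -0.02] [ 0.195 -0.032  0.033]
227 [0.33 0.3  0.49] [ 0.154  0.019 -0.   ]
226 [0.57 0.18 0.5 ] [ 0.271 -0.269  0.05 ]
225 [1.48 0.37 2.13] [ 0.192 -0.562  0.046]
30.875 [573.19878675  10.09377472 225.23361353] [ 3.58845761e-01  1.92905472e-01 -2.19914422e-01  1.53107678e-04
 -1.15736064e+00 -2.19848361e-01] 8.493531739308109
```

View pics/ws5.png

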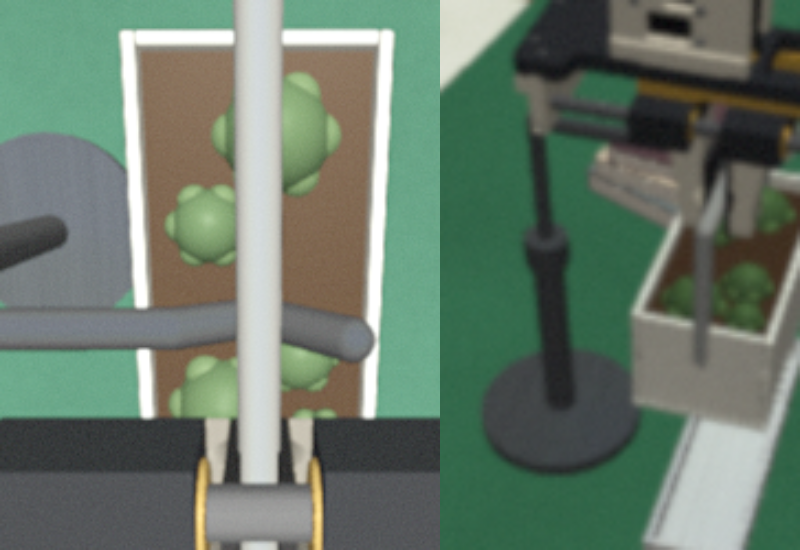

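The bar sits in the dip, with the rod passing under it at wrist row 185.5 and the far rim at row 53.6. I'll work out how far the bar's middle is from the rod.

```bash
python3 - <<'E'
from h import *
wc=bot.get_calibration("wrist");V=np.load("pics/w5.npy");t=bot.read_state()["tcp_pos"]
for d in(-44,-42,-40,-38,-36,-34):
    print(d,proj(0,W(t[0],t[1],.139,[[0,d,231.5]]),V,wc).round(1))
for dy in(0,2):
  for tl in np.radians([0,2]):
    q=R.from_euler("x",tl).apply(np.array([[40,-75,70],[-40,-75,70]])-[0,38+dy,133.]);q[:,2]+=t[2]+19
    print(dy,tl,proj(0,W(t[0],t[1],.139,q),V,wc).round(1))
E
```

```text
-44 [[316.7 173.4]]
-42 [[316.7 177. ]]
-40 [[316.7 180.7]]
-38 [[316.7 184.3]]
-36 [[316.7 187.8]]
-34 [[316.7 191.4]]
0 0.0 [[254.4  52. ]
 [379.4  52. ]]
0 0.03490658503988659 [[255.8  57.1]
 [378.   57.1]]
2 0.0 [[254.2  48.5]
 [379.6  48.5]]
2 0.03490658503988659 [[255.7  53.7]
 [378.1  53.7]]
```

```bash
python3 - <<'E'
from h import *
import cv2
f0=np.array([-.10,-.01,-3.71]);u=np.array([np.cos(.139),np.sin(.139)])
g=W(578.2,-27.6,.139,[[0,38,0]])[0][:2]
def F():
    r=[]
    for _ in range(4): bot.pause(.03);r.append(np.array(bot.read_state()["contact_force"]))
    return np.mean(r,0)
z=225.;x=0
for i in range(7):
    z-=.4;x+=.4 if i<3 else 0
    bot.line_to([*(g+x*u),z],15);d=F()-f0;print(z,x,d.round(2),np.round(bot.read_state()["moment"],2))
    if d[2]>3.6:break
bot.move_gripper(8,10);bot.pause(.2);bot.move_gripper(8,4);bot.pause(.3);print(F().round(2))
bot.move_gripper(12);bot.pause(.3);bot.move_gripper(30);bot.pause(.3)
s=bot.read_state();print(s["t"],s["width"],s["contact_force"])
cv2.imwrite("pics/w6.png",bot.camera("wrist")[:,:,::-1]);np.save("pics/w6.npy",wview(s))
p=np.array(s["tcp_pos"]);bot.line_to(p+[0,0,60],60);bot.line_to(p+[0,0,140],150)
s=bot.read_state();print(s["t"],s["contact_force"])
cv2.imwrite("pics/w7.png",bot.camera("wrist")[:,:,::-1]);np.save("pics/w7.npy",wview(s))
bot.pause(.5);cv2.imwrite("pics/w8.png",bot.camera("wrist")[:,:,::-1])
a,b=[cv2.imread(f"pics/w{i}.png").astype(int) for i in(7,8)];print("diff",np.abs(a-b)[:230].mean(),np.abs(a-b)[:230].max())
E
```

```text
224.6 0.4 [1.93 0.47 2.01] [ 0.17 -0.67  0.02]
224.2 0.8 [ 1.62 -0.1   2.93] [ 0.12 -0.68  0.05]
223.79999999999998 1.2000000000000002 [ 1.5  -0.17  2.64] [ 0.15 -0.65  0.06]
223.39999999999998 1.2000000000000002 [1.24 0.22 3.76] [ 0.14 -0.61  0.08]
[ 0.94 -0.15 -0.63]
35.0417 29.682952664465798 [-0.73844333  0.0389233   0.16450735]
36.925 [-0.34063011  0.15667718  0.325439  ]
diff 3.0450430253623186 93
```

My picture views are used up, so I'll check swing and level numerically: extract the white rim's corners in successive wrist frames and compare them with a level planter.

```bash
cat > chk.py <<'E'
from h import *
import cv2
wc=bot.get_calibration("wrist")
def rim(im,V):
    m=cv2.inRange(im,(160,150,135),(255,255,255)); m[245:]=0
    e=proj(0,W(578.2,-27.6,.139,[[0,0,170]]),V,wc)[0]
    k=np.zeros_like(m);cv2.circle(k,(int(e[0]),int(e[1])),95,255,-1);m&=k
    x=np.argwhere(m>0)[:,::-1]
    s=x.sum(1);d=x[:,0]-x[:,1]
    return len(x),[x[s.argmin()].tolist(),x[d.argmax()].tolist(),x[s.argmax()].tolist(),x[d.argmin()].tolist()]
E
python3 - <<'E'
from chk import *
for i in range(5):
    s=bot.read_state();V=wview(s);im=bot.camera("wrist");cv2.imwrite(f"pics/v{i}.png",im[:,:,::-1]);print(round(s["t"],2),rim(im,V))
    if i:print("diff",cv2.absdiff(cv2.GaussianBlur(im,(0,0),2),cv2.GaussianBlur(old,(0,0),2))[:230].max())
    old=im;bot.pause(.2)
h=230.65;Q=[[40,-75,70],[-40,-75,70],[-40,75,70],[40,75,70],[0,77,133],[0,-77,133]]
for ax,t in(("x",0),("x",.05),("x",-.05),("y",.05),("y",-.05)):
    q=R.from_euler(ax,t).apply(np.array(Q)-[0,0,133.])+[0,0,h+13]
    print(ax,t,proj(0,W(578.2,-27.6,.139,q),V,wc).round(0).tolist())
E
```

```text
37.52 (3577, [[279, 80], [411, 133], [361, 230], [273, 230]])
37.77 (3585, [[279, 80], [411, 133], [361, 230], [273, 230]])
diff 29
38.02 (3573, [[279, 80], [411, 133], [361, 230], [273, 230]])
diff 29
38.27 (3575, [[279, 80], [411, 133], [361, 230], [273, 230]])
diff 28
38.52 (3575, [[279, 80], [411, 133], [361, 230], [273, 230]])
diff 28
x 0 [[282.0, 79.0], [354.0, 79.0], [350.0, 208.0], [286.0, 208.0], [318.0, 229.0], [318.0, 68.0]]
x 0.05 [[282.0, 82.0], [354.0, 82.0], [350.0, 211.0], [286.0, 211.0], [318.0, 230.0], [318.0, 68.0]]
x -0.05 [[281.0, 75.0], [355.0, 75.0], [350.0, 205.0], [286.0, 205.0], [318.0, 227.0], [318.0, 67.0]]
y 0.05 [[285.0, 79.0], [357.0, 78.0], [353.0, 209.0], [289.0, 208.0], [318.0, 229.0], [318.0, 68.0]]
y -0.05 [[279.0, 78.0], [351.0, 79.0], [347.0, 208.0], [283.0, 209.0], [318.0, 229.0], [318.0, 68.0]]
```

```bash
python3 - <<'E'
from chk import *
I=[cv2.imread(f"pics/v{i}.png") for i in range(5)]
g=[cv2.GaussianBlur(i,(0,0),2).astype(int) for i in I]
for k in range(1,5):
    d=np.abs(g[k]-g[k-1]).max(2)[:230];y,x=np.where(d>12);print(len(x),(x.min(),x.max(),y.min(),y.max()) if len(x) else "",np.median(x),np.median(y),np.abs(g[k]-g[k-1])[:, 100:260][:230].max())
V=wview(bot.read_state())
for k in(0,2,4):
    b=I[k].min(2)
    for r in(90,120,150,180,195): print(r,[int(c)+260 for c in np.where(b[r,260:300]>150)[0]][:1]+[int(c)+260 for c in np.where(b[r,260:300]>150)[0]][-1:],[int(c)+340 for c in np.where(b[r,340:370]>150)[0]][:1]+[int(c)+340 for c in np.where(b[r,340:370]>150)[0]][-1:],end=" ")
    print([[int(x)+60 for x in np.where(b[60:240,c]>150)[0]][::1] for c in(297,300,338)])
h=230.65
for t in(0,-.05):
    q=R.from_euler("y",t).apply(np.array([[s*40,y,70] for s in(1,-1) for y in(-75,0,75)])-[0,0,133.])+[0,0,h+13]
    print(t,proj(0,W(578.2,-27.6,.139,q),V,wc).round(1).tolist())
E
```

```text
594 (np.int64(219), np.int64(639), np.int64(127), np.int64(225)) 588.0 149.0 15
636 (np.int64(553), np.int64(639), np.int64(127), np.int64(225)) 585.0 152.0 8
672 (np.int64(553), np.int64(639), np.int64(127), np.int64(218)) 576.0 160.0 4
658 (np.int64(553), np.int64(639), np.int64(127), np.int64(218)) 576.5 160.0 2
90 [280, 284] [348, 352] 120 [281, 285] [347, 351] 150 [] [347, 351] 180 [284, 288] [347, 351] 195 [285, 289] [347, 351] [[79, 80, 81, 82, 83, 203, 204, 205, 206, 207, 208], [75, 76, 77, 78, 79, 80, 81, 82, 83, 203, 204, 205, 206, 207, 208], [78, 79, 80, 81, 82, 202, 203, 204, 205, 206, 207]]
90 [280, 284] [348, 352] 120 [281, 285] [348, 351] 150 [] [347, 351] 180 [285, 288] [347, 351] 195 [285, 289] [347, 351] [[79, 80, 81, 82, 83, 203, 204, 205, 206, 207, 208], [75, 76, 77, 78, 79, 80, 81, 82, 83, 203, 204, 205, 206, 207, 208], [78, 79, 80, 81, 82, 202, 203, 204, 205, 206, 207]]
90 [280, 284] [348, 352] 120 [281, 285] [347, 351] 150 [] [347, 351] 180 [284, 288] [347, 351] 195 [285, 289] [347, 351] [[79, 80, 81, 82, 83, 203, 204, 205, 206, 207, 208], [75, 76, 77, 78, 79, 80, 81, 82, 83, 203, 204, 205, 206, 207, 208], [78, 79, 80, 81, 82, 202, 203, 204, 205, 206, 207]]
0 [[281.8, 78.7], [283.9, 147.4], [285.9, 208.2], [354.3, 78.7], [352.1, 147.4], [350.1, 208.2]]
-0.05 [[278.7, 78.5], [281.1, 147.6], [283.2, 208.7], [351.2, 78.9], [349.2, 147.2], [347.4, 207.7]]
```

```bash
python3 -c "
from plant import bot
print(bot.close_job())"
```

```text
the job is handed in; nothing more can be done
None
```

The job is handed in at about 39 s of the 72 s: the tray lies crosswise under the hook and the planter hangs still above it in the dip, level to about 1.5° by my final camera check, with no sign that the vase, books or remote were touched.

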